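# Unclip the battery cover of a probe logger

### The arm

A 7-joint arm with a two-finger parallel gripper is mounted at the origin on a cart in front of the work surface, level with it; the furniture and walls round the work are solid. World frame = base frame: x ahead of the robot, y to its left, z up, the work surface at z = 0. Lengths are in mm, angles in degrees, forces in N, time in s.
With the tool pointing down it reaches from about 425 to 875 mm from the base axis. Payload 9.9 kg.
Tool frame: the origin (TCP) lies on the centre line of the jaws, within the pads' length; the fingertips stand 22 mm ahead of it and the grasp point (between the pads) lies 3 mm ahead of it; z points along the fingers, y is the line along which they close (so a half turn about z gives the same grasp; the last joint's range is limited). The gripper opens to 85 mm and grips with 20 to 120 N. Pads are 22 mm wide; open, the fingers measure 114 mm over their backs; the gripper's body (76 mm by 85 mm) begins 54 mm behind the grasp point. The pads swing forward as they close: fully open they stand 13 mm farther back than shut.
Start: joints at [68.136, 32.985, 1.427, 82.34, -0.859, 64.687, -3.237], TCP at [198.061, -645.291, 226.189] pointing down, gripper open.
Joint ranges: [-157.87, 157.87], [-19.46, 123.44], [-87.15, 90], [11.01, 140.99], [-62.26, 242.26], [9.8, 113.94], [-161.44, 161.44]. Speed limits (degrees/s): [127.2, 127.2, 172.46, 172.46, 180, 180, 180].

### API

Orientations are given as [roll, pitch, yaw] about the fixed x, y, z axes, in that order (R = Rz(yaw) Ry(pitch) Rx(roll)).
In Python, from bench import robot gives the robot as it stands. The module is installed in compiled form; this text tells all that it offers.
- The arm moves only by the shell command python3 -m jog 'ROWS' [FORCE]. ROWS is JSON, one flat list of numbers, 7 for each row, row after row: the shift along the tool's x, y, z in mm, then the turn, a rotation vector about the tool's x, y, z in rad, then the opening, from 0 (shut) to 1 (fully open). A call has 1 to 5 rows; each row shifts and turns the commanded pose from where the row before left it, along the tool's axes as they then stand; what a row does not reach is not made up. A row lasts 1/8 s, in which the tool goes at most 62.5 mm and 10.7 degrees, less where a joint would pass 70% of its speed; a pose out of reach is approached as far as the arm can. A call with a gripper value outside its range is refused whole. The fingers move at their own pace and stop on an object; FORCE is the grip in N (left out, the last holds). Time passes only in rows, so rows that do not move let the fingers close. It gives the time, the measured TCP pose, the force, the opening and the grip force at its end, in the units of the state.
- robot.get_state(): the state, without advancing time (a new reading comes with each control period).
- robot.grab_frame(name): name is "scene" or "side" or "wrist"; returns the picture (480x640x3 uint8, red, green, blue); there is no depth.
- robot.get_calibration(name): a dict with "vertical_fov" (degrees; the focal length in pixels is half the picture's height over the tangent of half this angle, whatever the lens; pixels are square), "cx", "cy" (the principal point, pixels), "origin" and "attitude" of the camera in the world. Camera axes: x right, y down, z forward; pixel columns grow to the right and rows downward; lengths in mm; the calibration is good to about 2 mm. A picture is of the moment at which its call begins: read the wrist's pose just before it. get_calibration takes no time and is no camera call; for the wrist camera it gives the pose at the moment of the call.
- robot.hand_in(): hands the job in; it is judged then, once.
The state is a dict: "time_s": time; "joint_positions": joint angles; "joint_vel": joint speeds; "joint_efforts": joint torques, N m; "tcp_pos": TCP position; "eef_rot": TCP orientation; "wrist_force": force on the tool from outside, world axes, zero at the start; "torque": the same for the moment, N m; "opening": opening from 0.0 (shut) to 1.0 (fully open); "finger_force": force on a finger pad.
Only numpy, scipy, OpenCV 4.12 (cv2) and the standard library are available. Lean on these libraries where they do the work, as an engineer would, in place of code of your own. Each camera call takes 0.05 s, during which the arm holds its last target. There are 200 camera calls.

### The job

The cells of the probe logger are due for a change: take off its black battery cover and lay it outside up on the middle of the black rubber mat. Press the cover's snap tab inward by feel only until its hook lets go, gently so that the thin plastic does not crack, bring that end up while the tab is held in, then draw the cover's tongues out of the logger and lift it away without wrenching it. Lay it down rather than drop it, and leave the fresh cells, the screwdriver and the bottle where they are.

Things in the scene. Friction and masses are not known exactly. Their poses are not given: they have to be found in the camera images.
- logger: probe logger screwed down on a 168 x 104 mm plate; grey housing, deck 36 mm high and free beside the cover out to y +-43 mm. Origin under its middle at bench level, z up; x runs from the tab end (-x) to the raised head with display (x 28 to 75 mm, 55 mm high). A nose wall (x -75 to -70, y +-22 mm) stands at the -x end: the tab's hook sits in its window under a 3 mm ledge
- cover: loose black plastic battery cover, an upturned tray 81 (x) x 56 (y) x 18 mm, about 110 g; origin under its middle at its lower rim, axes as the logger's; fitted, it is at x -13.5, z 36 mm of the logger. Grip it across its 56 mm width. Low stops at the tab end hold it until that end is 5 mm up; loads of over 25 N between cover and logger wrench it
- tongues (a point): middle of the cover's +x edge at tongue height. Two tongues reach 5 mm beyond it into a slot of the head, with 1 to 2 mm play in height: they come out towards the tab end (-x), by 5 to 6 mm of draw with that end raised; then the cover lifts free
- snap_tab: the cover's snap tab. Origin at its fixed root, middle of the cover's tab end, at the lower rim; axes as the cover's. The leaf's upright thumb piece, 28 mm wide, is 15 to 29 mm above the origin; its face is 23 mm in front (-x), bowed in or out by up to 4 mm. Pressed to +x it gives 2.4 N per mm, its hook clears the ledge by 9 to 10 N (some 3 mm), the plastic cracks above 13 N
- cover_front (a point): point on the cover's upper edge in the middle of its tab end; 54 mm high when fitted. With the tab held in, raise this end about 10 mm; let go then, the hook springs out over the ledge and props this point about 60 mm high
- nose_top (a point): middle of the nose wall's top, 48 mm high; the thumb piece stands above it and in front of it, so fingertips that press it must stay above this
- mat: black rubber mat, 120 (x) x 140 (y) x 3 mm, fixed; origin under its middle
- cell_new_a: fresh dry cell lying in the blue parts tray beside the logger, 14 mm dia., 50 mm long; origin at one end
- cell_new_b: the other fresh dry cell, alike
- screwdriver: small screwdriver with red handle lying on the bench, 150 mm long; origin under its middle
- bottle: white dropper bottle with red cap, 34 mm dia., 97 mm high, standing; origin under its middle
Not all that is in view belongs to the job. What is shaped like the cover but brown is not meant.

How it is judged:
By the outcome, as a careful person would: the job done as asked, in the order asked, and still so for the second after the job is handed in, with the robot touching nothing.
It also fails if it takes over 61 s, if anything falls off the work surface, if the arm or the gripper's body presses on something with over 40 N, if the wrist force passes 120 N, or if a joint passes its speed limit or range.

## Working session

There is one attempt and no reset: what is moved stays moved. The work goes in short steps, Python scripts to look and compute and a shell command to move; the robot and the scene stay as the last step left them, time stands still between calls to the robot, and variables do not carry over. Pictures are saved under pics/ and viewed, at most 10 in all, crops included, and the job is handed in when it is done.

```bash
mkdir -p pics; cat > h.py <<'E'
import numpy as np, cv2
from scipy.spatial.transform import Rotation as R
from bench import robot
def cal(n):
    c=robot.get_calibration(n); f=240/np.tan(np.radians(c["vertical_fov"])/2)
    return f,c["cx"],c["cy"],np.array(c["origin"],float),c["attitude"]
def rot(a):
    a=np.array(a,float)
    return a if a.shape==(3,3) else R.from_euler('xyz',a,degrees=True).as_matrix()
def ray(n,u,v,c=None):
    f,cx,cy,o,a=c or cal(n); d=rot(a)@np.array([(u-cx)/f,(v-cy)/f,1]); return o,d/np.linalg.norm(d)
def onz(n,u,v,z,c=None):
    o,d=ray(n,u,v,c); return o+d*(z-o[2])/d[2]
def proj(n,p,c=None):
    f,cx,cy,o,a=c or cal(n); q=rot(a).T@(np.array(p,float)-o); return np.array([cx+f*q[0]/q[2],cy+f*q[1]/q[2]])
def snap(n,name):
    c=cal(n); im=robot.grab_frame(n)[:,:,::-1].copy(); cv2.imwrite(f'pics/{name}.png',im); return im,c
E
python3 - <<'E'
from h import *
s=robot.get_state(); print(s)
for n in("scene","side","wrist"): print(n,robot.get_calibration(n))
snap("scene","scene0"); snap("side","side0")
E
```

```text
{'time_s': 0.0, 'joint_positions': array([68.1379955 , 33.03440282,  1.42283822, 82.38627537, -0.85980493,
       64.68715531, -3.23623755]), 'joint_vel': array([-0.01746826, -0.10151163, -0.02068091,  0.00466498,  0.01152747,
        0.01385492,  0.02400237]), 'joint_efforts': array([-1.87891252e-03, -7.65761805e+01,  2.24969119e+00, -2.85974032e+01,
        1.51553925e-02,  1.28472861e-02, -2.66015093e-05]), 'tcp_pos': array([ 197.90950934, -644.84621705,  225.32295836]), 'eef_rot': array([-1.79902832e+02,  4.46440286e-03,  1.70639116e+01]), 'wrist_force': array([-0.2020405 , -0.06906992,  0.72061548]), 'torque': array([ 0.06434946, -0.06434061, -0.01055129]), 'finger_force': 0.0, 'opening': 0.9965380525743398}
scene {'vertical_fov': 48.073147537120484, 'cx': 319.5518689805872, 'cy': 242.65274568169193, 'origin': array([ 87.3673159 , 821.22947111, 637.31666015]), 'attitude': array([-116.52990249,   -0.52435622, -154.87391017])}
side {'vertical_fov': 46.21553852876018, 'cx': 332.6668438838863, 'cy': 234.35109612022222, 'origin': array([  510.3049582, -1463.9568315,  1086.0167743]), 'attitude': array([-127.8598295 ,    1.14279231,   -4.41087205])}
wrist {'vertical_fov': 65.47074292342002, 'cx': 322.6601344779994, 'cy': 239.29270331331097, 'origin': array([ 276.49924458, -620.76868798,  373.69159077]), 'attitude': array([ 1.61108910e+02,  1.23597988e-01, -7.29305987e+01])}
```

View pics/scene0.png

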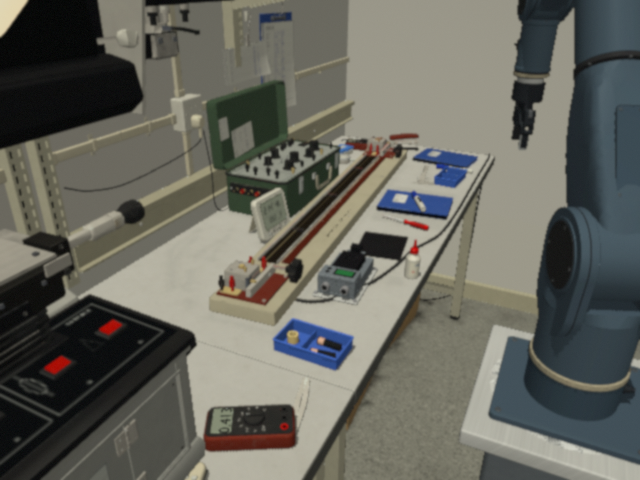

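View pics/side0.png

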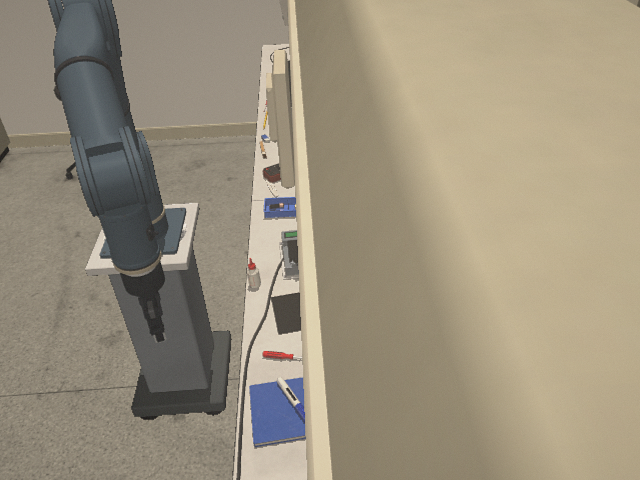

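The scene view shows the logger at about (345,277) with its black cover at (356,257). The mat is at (385,245), the bottle at (413,262), the screwdriver at (412,224) and the cell tray at (313,343). In the side view a wall hides part of the logger.

```bash
python3 - <<'E'
from h import *
for nm,u,v,z in [("logger",345,280,36),("cover",356,257,50),("matc",385,245,3),("bottle",413,276,0),("driver",412,224,5),("tray",313,343,10)]:
    print(nm,onz("scene",u,v,z).round())
for nm,u,v,z in [("matc",288,313,3),("bottle",253,288,0),("loggerhead",290,235,55)]:
    print(nm,onz("side",u,v,z).round())
for n in["scene"]:
    im=cv2.imread(f'pics/{n}0.png'); cv2.imwrite(f'pics/{n}_c.png',cv2.resize(im[220:370,260:460],None,fx=4,fy=4,interpolation=cv2.INTER_CUBIC))
E
```

```text
logger [ 466. -130.   36.]
cover [ 474. -216.   50.]
matc [ 462. -395.    3.]
bottle [ 351. -275.    0.]
driver [ 435. -551.    5.]
tray [446.  73.  10.]
matc [ 451. -401.    3.]
bottle [ 354. -291.    0.]
loggerhead [ 465. -130.   55.]
```

View pics/scene_c.png

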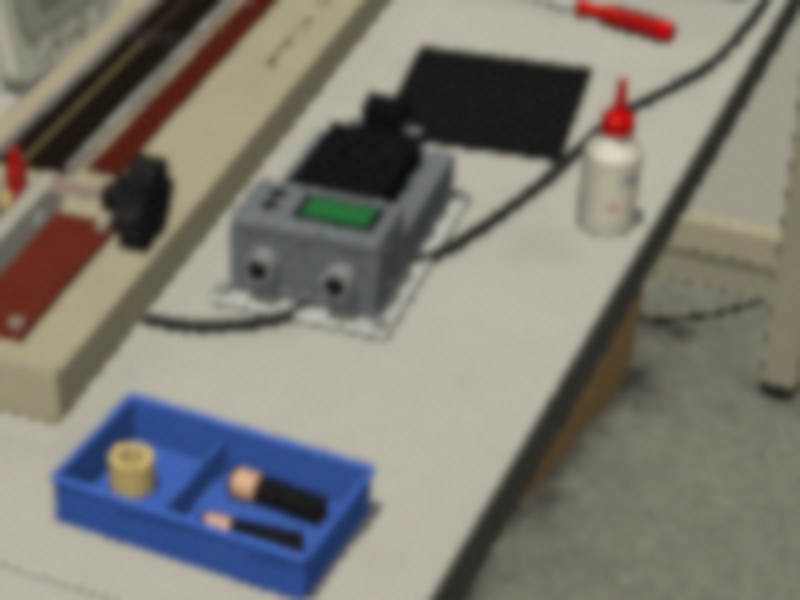

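The cover is the black tray on the grey housing at scene (356,257). The crop shows no brown lookalike nearby. The tab end faces world -y. Next I go above it for a wrist view.

```bash
cat >> h.py <<'E'
def plan(target,yaw,n,rp=(180,0)):
    s=robot.get_state(); p=np.array(s["tcp_pos"]); Q=R.from_euler('xyz',s["eef_rot"],degrees=True)
    T=R.from_euler('xyz',[rp[0],rp[1],yaw],degrees=True); w=(Q.inv()*T).as_rotvec()/n
    d=(np.array(target)-p)/n
    for i in range(n):
        print(np.r_[Q.inv().apply(d),w].round(3).tolist()); Q=Q*R.from_rotvec(w)
E
python3 -c "
from h import *
plan([455,-270,250],90,10)"
```

```text
[35.576, -28.301, -2.42, -0.0, -0.0, -0.127]
[38.881, -23.555, -2.427, -0.0, -0.0, -0.127]
[41.557, -18.428, -2.433, -0.0, -0.0, -0.127]
[43.56, -13.002, -2.439, -0.0, -0.0, -0.127]
[44.858, -7.367, -2.444, -0.0, -0.0, -0.127]
[45.43, -1.612, -2.448, -0.0, -0.0, -0.127]
[45.267, 4.169, -2.452, -0.0, -0.0, -0.127]
[44.371, 9.882, -2.455, -0.0, -0.0, -0.127]
[42.757, 15.436, -2.457, -0.0, -0.0, -0.127]
[40.451, 20.739, -2.458, -0.0, -0.0, -0.127]
```

```bash
python3 -m jog '[36,-28,-2,0,0,-0.127,1, 39,-24,-2,0,0,-0.127,1, 42,-18,-2,0,0,-0.127,1, 44,-13,-2,0,0,-0.127,1, 45,-7,-2,0,0,-0.127,1]'
python3 -m jog '[45,-2,-2,0,0,-0.127,1, 45,4,-2,0,0,-0.127,1, 44,10,-2,0,0,-0.127,1, 43,15,-2,0,0,-0.127,1, 40,21,-2,0,0,-0.127,1]'
python3 -m jog '[0,0,0,0,0,0,1,0,0,0,0,0,0,1]'
python3 -c "
from h import *
im,c=snap('wrist','w1'); np.save('c1.npy',np.array(c,dtype=object),allow_pickle=True); print(c)"
```

```text
time_s: 0.72
tcp_pos: [329.0, -456.2, 236.0]
eef_rot: [-180.0, -0.0, 53.7]
wrist_force: [0.2, 0.4, -0.3]
opening: 1.0
finger_force: 0.0
time_s: 1.35
tcp_pos: [456.8, -269.9, 246.1]
eef_rot: [-180.0, -0.0, 90.1]
wrist_force: [0.2, -0.5, -0.2]
opening: 0.999
finger_force: 0.0
time_s: 1.6
tcp_pos: [455.8, -271.7, 245.9]
eef_rot: [-179.9, 0.0, 89.8]
wrist_force: [-0.6, -0.2, -0.4]
opening: 1.001
finger_force: 0.0
(np.float64(373.33125355445395), 322.6601344779994, 239.29270331331097, array([ 455.18441476, -188.60063738,  394.23469802]), array([ 1.61163856e+02,  1.06162248e-01, -2.33392278e-01]))
```

View pics/w1.png

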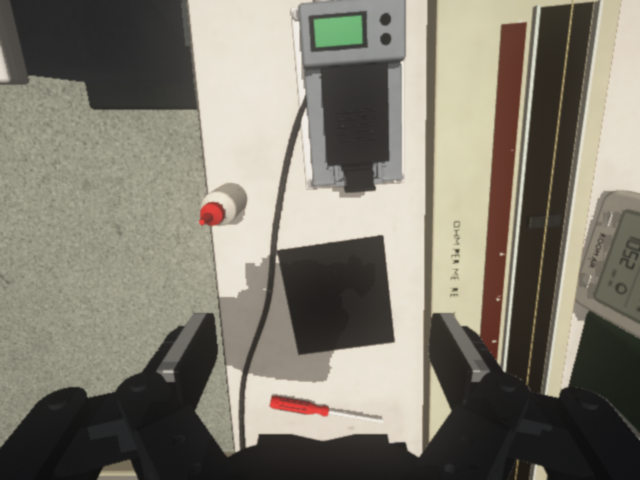

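The wrist view shows the cover at about (357,115), with its thumb piece at (360,178). The head with its green display is at (350,30), the mat corners are near (280,250), (383,237), (394,342) and (299,354), and the bottle is at (222,205). Next I measure edges.

```bash
python3 - <<'E'
from h import *
im=cv2.imread('pics/w1.png'); c=tuple(np.load('c1.npy',allow_pickle=True))
g=im.max(2); m=(g<50).astype(np.uint8)
def big(m,box):
    x0,y0,x1,y1=box; k=np.zeros_like(m); k[y0:y1,x0:x1]=m[y0:y1,x0:x1]
    cs,_=cv2.findContours(k,cv2.RETR_EXTERNAL,cv2.CHAIN_APPROX_NONE); return max(cs,key=cv2.contourArea)
W=lambda q,z:np.array([onz("wrist",*p,z,c)[:2] for p in q]).round(1)
mat=big(m,(272,225,402,365)); b=cv2.boxPoints(cv2.minAreaRect(mat)); q=cv2.minAreaRect(mat)
w=W(b,3); print("mat",b.tolist(),w.tolist(),w.mean(0),[np.linalg.norm(w[i]-w[i-1]).round(1) for i in range(4)])
for r in range(60,200,6):
    xs=np.where(m[r,300:402])[0]+300
    gr=np.where((g[r]<185)&(np.arange(640)>290)&(np.arange(640)<412))[0]
    print(r,xs.min() if len(xs) else None,xs.max() if len(xs) else None,gr.min() if len(gr) else None,gr.max() if len(gr) else None, end=' | ')
print()
for col in(345,352,360,368): print(col,g[150:200,col].tolist())
for col in(345,360,375): print(col,g[50:80,col].tolist())
E
```

```text
mat [[281.7838134765625, 264.70269775390625], [369.35137939453125, 250.1081085205078], [384.27032470703125, 339.62164306640625], [296.7027587890625, 354.21624755859375]] [[407.4, -352.3], [506.1, -335.0], [528.5, -451.5], [421.2, -472.2]] [ 465.8  -402.75] [np.float64(120.7), np.float64(100.2), np.float64(118.6), np.float64(109.3)]
60 None None 302 403 | 66 337 337 302 401 | 72 None None 302 401 | 78 None None 302 401 | 84 None None 304 401 | 90 None None 305 401 | 96 None None 304 401 | 102 None None 302 401 | 108 358 369 299 401 | 114 362 368 297 401 | 120 344 366 295 401 | 126 352 373 292 401 | 132 351 369 291 401 | 138 353 370 291 401 | 144 None None 291 401 | 150 None None 291 401 | 156 None None 291 401 | 162 368 371 311 401 | 168 None None 312 401 | 174 None None 312 401 | 180 None None 311 401 | 186 None None 309 375 | 192 None None 339 364 | 198 None None None None | 
345 [53, 54, 54, 53, 54, 54, 54, 55, 54, 55, 56, 55, 55, 54, 50, 51, 52, 56, 57, 56, 53, 52, 53, 55, 58, 65, 73, 82, 85, 85, 90, 94, 96, 97, 96, 87, 69, 62, 63, 67, 74, 88, 117, 144, 153, 155, 162, 193, 229, 23
[... 354 characters left out ...]
0, 60, 61, 61, 62, 64, 66, 67, 92, 130, 149, 154, 162, 177, 203, 230, 235]
368 [52, 53, 53, 53, 53, 53, 54, 54, 54, 54, 55, 53, 49, 50, 51, 52, 55, 55, 53, 52, 56, 58, 59, 58, 59, 58, 58, 59, 59, 60, 60, 60, 60, 60, 60, 60, 61, 64, 67, 70, 100, 173, 227, 234, 234, 234, 234, 234, 235, 234]
345 [139, 150, 150, 149, 150, 149, 149, 149, 149, 147, 140, 125, 106, 87, 70, 62, 54, 56, 57, 57, 57, 57, 56, 57, 57, 56, 56, 56, 56, 56]
360 [148, 148, 147, 147, 146, 146, 145, 145, 143, 134, 119, 101, 81, 65, 58, 53, 55, 56, 56, 56, 55, 56, 54, 53, 54, 54, 54, 54, 54, 54]
375 [150, 149, 148, 149, 149, 149, 147, 144, 133, 118, 100, 79, 61, 48, 52, 56, 56, 57, 57, 57, 56, 56, 55, 56, 56, 55, 55, 56, 55, 55]
```

```bash
cat > m.py <<'E'
from h import *
def meas(name,c,cbox,mbox=None,ztop=54,thr=76):
    im=cv2.imread(f'pics/{name}.png'); g=im.max(2); m=(g<thr).astype(np.uint8)
    W=lambda q,z:np.array([onz("wrist",*p,z,c)[:2] for p in q])
    def big(box):
        x0,y0,x1,y1=box; k=np.zeros_like(m); k[y0:y1,x0:x1]=m[y0:y1,x0:x1]
        cs,_=cv2.findContours(k,cv2.RETR_EXTERNAL,cv2.CHAIN_APPROX_NONE); return max(cs,key=cv2.contourArea)
    if mbox:
        k=cv2.convexHull(big(mbox)); b=cv2.approxPolyN(k,4)[0] if hasattr(cv2,'approxPolyN') else cv2.boxPoints(cv2.minAreaRect(k))
        w=W(b,3); print("mat",b.tolist(),w.round(1).tolist(),w.mean(0).round(1),[np.linalg.norm(w[i]-w[i-1]).round(1) for i in range(4)])
    x0,y0,x1,y1=cbox; L=[];Rr=[]
    for r in range(y0,y1,3):
        xs=np.where(m[r,x0:x1])[0]+x0; L.append((xs.min(),r)); Rr.append((xs.max()+1,r))
    for nm,q in(("L",L),("R",Rr)):
        w=W(q,ztop); p=np.polyfit(w[:,1],w[:,0],1); print(nm,"x at y=-200:",np.polyval(p,-200).round(1),"yaw off",np.degrees(np.arctan(p[0])).round(2),"resid",np.abs(w[:,0]-np.polyval(p,w[:,1])).max().round(1), w[[0,-1]].round(1).tolist())
E
python3 - <<'E'
from m import *
c=tuple(np.load('c1.npy',allow_pickle=True))
meas('w1',c,(314,75,396,155),(272,232,402,362))
for z,(u,v) in [(54,(357,165)),(54,(357,63)),(65,(360,190)),(55,(353,62)),(65,(345,165)),(65,(375,165))]: print(z,u,v,onz("wrist",u,v,z,c).round(1))
im=cv2.imread('pics/w1.png'); cv2.imwrite('pics/w1c.png',cv2.resize(im[50:210,270:430],None,fx=3.7,fy=3.7,interpolation=cv2.INTER_CUBIC))
E
```

```text
mat [[393, 341], [298, 354], [277, 251], [382, 236]] [[539.2, -453.5], [422.8, -471.9], [402.7, -335.7], [519.4, -318.4]] [ 471.  -394.9] [np.float64(136.5), np.float64(117.9), np.float64(137.6), np.float64(117.9)]
L x at y=-200: 456.3 yaw off -3.68 resid 0.6 [[454.1, -159.3], [457.4, -223.3]]
R x at y=-200: 511.5 yaw off -3.71 resid 0.6 [[508.5, -159.6], [513.6, -223.5]]
54 357 165 [ 485.3 -234.    54. ]
54 357 63 [ 483.2 -150.3   54. ]
65 360 190 [ 487.6 -254.6   65. ]
55 353 62 [ 479.8 -149.7   55. ]
65 345 165 [ 473.9 -232.5   65. ]
65 375 165 [ 500.1 -232.6   65. ]
```

View pics/w1c.png

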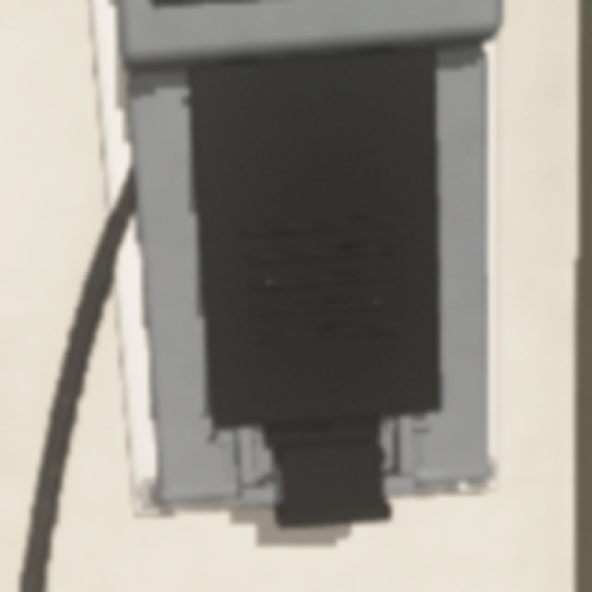

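The cover measures 55 x 82 mm at z 54, which fits the given 56 x 81. Its axis yaw is 93.7° and its centre is about (483.5,-192). The thumb face at z 65 is near y -255, and the mat centre is near (471,-395). I now close the fingers, stage in front of the tab, and check the closed fingertip length in the wrist image.

```bash
python3 -m jog '[-4,11,32,0,0,-0.022,0, -4,11,32,0,0,-0.022,0, -4,11,32,0,0,-0.023,0, 0,0,0,0,0,0,0, 0,0,0,0,0,0,0]' 30
python3 -m jog '[0,0,0,0,0,0,0,0,0,0,0,0,0,0,0,0,0,0,0,0,0]'
python3 - <<'E'
from h import *
s=robot.get_state(); T=s["tcp_pos"]; Q=R.from_euler('xyz',s["eef_rot"],degrees=True)
im,c=snap("wrist","w2")
for t in(0,22,35): print(t,[proj("wrist",T+Q.apply([a,0,t]),c).round(1).tolist() for a in(-11,0,11)])
cv2.imwrite('pics/w2c.png',im[230:480,200:450].repeat(2,0).repeat(2,1))
E
```

```text
time_s: 2.28
tcp_pos: [489.1, -283.3, 151.1]
eef_rot: [180.0, 0.0, 93.6]
wrist_force: [-0.0, -0.2, 1.0]
opening: 0.002
finger_force: 0.0
time_s: 2.65
tcp_pos: [489.6, -282.7, 150.8]
eef_rot: [180.0, 0.0, 93.7]
wrist_force: [0.4, -1.1, -1.0]
opening: 0.001
finger_force: 0.0
0 [[325.3, 329.5], [325.3, 308.1], [325.4, 285.9]]
22 [[325.0, 305.8], [325.1, 286.4], [325.1, 266.3]]
35 [[324.9, 294.1], [324.9, 275.7], [325.0, 256.6]]
```

View pics/w2.png

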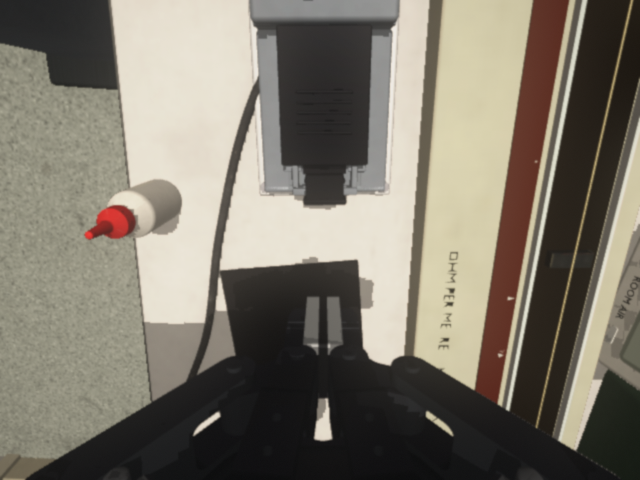

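The closed fingers appear at about (323,320) over the black mat, and the cover and tab are at (325,100) and (325,188). I brighten the tip area, since dark tips on a black mat are hard to see.

```bash
python3 - <<'E'
import cv2,numpy as np
im=cv2.imread('pics/w2.png')[235:375,250:400]
cv2.imwrite('pics/w2d.png',cv2.resize((np.clip(im/100.,0,1)**.6*255).astype(np.uint8),None,fx=4,fy=4,interpolation=cv2.INTER_NEAREST))
E
```

```text
(no output)
```

View pics/w2d.png

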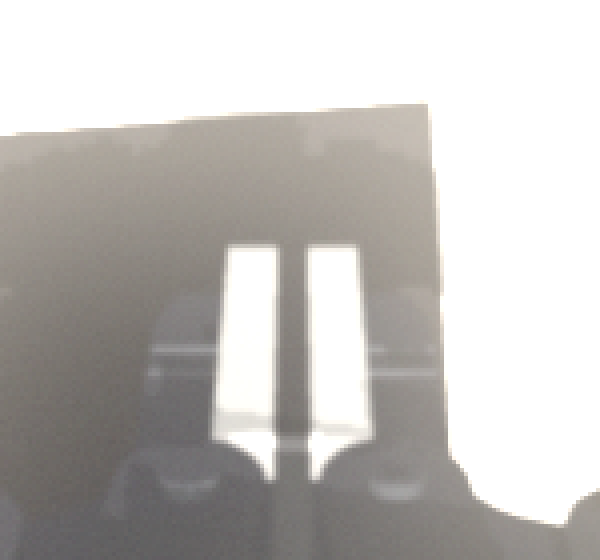

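The image leaves the closed tip length uncertain, so I feel it out by touching the bare bench below (mat edge y -319, plate edge y -262).

```bash
python3 -m jog '[0,0,40,0,0,0,0, 0,0,40,0,0,0,0, 0,0,28,0,0,0,0, 0,0,0,0,0,0,0]'
for i in 1 ; do python3 -m jog '[0,0,3,0,0,0,0, 0,0,3,0,0,0,0]'; python3 -m jog '[0,0,3,0,0,0,0, 0,0,3,0,0,0,0]'; done
```

```text
time_s: 3.2
tcp_pos: [488.4, -281.9, 40.6]
eef_rot: [-179.8, -0.1, 93.7]
wrist_force: [0.4, 0.8, -0.1]
opening: 0.003
finger_force: 0.0
time_s: 3.45
tcp_pos: [490.3, -283.0, 37.4]
eef_rot: [179.9, 0.1, 93.7]
wrist_force: [0.1, -0.9, -0.5]
opening: -0.0
finger_force: 0.0
time_s: 3.7
tcp_pos: [489.7, -282.7, 30.4]
eef_rot: [180.0, 0.0, 93.7]
wrist_force: [-0.2, -0.2, -0.6]
opening: -0.001
finger_force: 0.0
```

```bash
python3 -m jog '[0,0,3,0,0,0,0, 0,0,2,0,0,0,0]'; python3 -m jog '[0,0,1.5,0,0,0,0,0,0,0,0,0,0,0]';python3 -m jog '[0,0,1.5,0,0,0,0,0,0,0,0,0,0,0]';python3 -m jog '[0,0,1.5,0,0,0,0,0,0,0,0,0,0,0]'
```

```text
time_s: 3.95
tcp_pos: [489.5, -282.6, 25.0]
eef_rot: [-180.0, -0.0, 93.7]
wrist_force: [-0.7, 0.4, 0.6]
opening: 0.001
finger_force: 0.0
time_s: 4.2
tcp_pos: [489.5, -282.6, 23.6]
eef_rot: [-180.0, -0.0, 93.7]
wrist_force: [-0.7, -0.2, 0.2]
opening: 0.003
finger_force: 0.0
time_s: 4.45
tcp_pos: [489.5, -282.6, 22.1]
eef_rot: [-180.0, -0.0, 93.7]
wrist_force: [-0.4, 0.3, 0.3]
opening: 0.003
finger_force: 0.0
time_s: 4.7
tcp_pos: [489.5, -282.5, 20.6]
eef_rot: [-180.0, -0.0, 93.7]
wrist_force: [0.9, 0.4, 0.6]
opening: -0.002
finger_force: 0.0
```

```bash
for a in 1; do python3 -m jog '[0,0,1.5,0,0,0,0,0,0,0,0,0,0,0]';python3 -m jog '[0,0,1.5,0,0,0,0,0,0,0,0,0,0,0]';python3 -m jog '[0,0,1.5,0,0,0,0,0,0,0,0,0,0,0]'; done | egrep 'pos|wrist'
```

```text
tcp_pos: [489.5, -282.6, 19.1]
wrist_force: [0.4, -0.1, -1.1]
tcp_pos: [489.5, -282.5, 17.6]
wrist_force: [1.3, 0.4, -0.3]
tcp_pos: [489.5, -282.6, 16.1]
wrist_force: [-0.9, -0.2, 0.2]
```

```bash
for a in 1; do python3 -m jog '[0,0,2,0,0,0,0,0,0,0,0,0,0,0]';python3 -m jog '[0,0,2,0,0,0,0,0,0,0,0,0,0,0]';python3 -m jog '[0,0,2,0,0,0,0,0,0,0,0,0,0,0]'; done | egrep 'pos|wrist'
python3 -c "
from h import *
im,c=snap('wrist','w3'); s,_=snap('scene','s3')
T=robot.get_state()['tcp_pos']; print(proj('scene',T),proj('scene',T-np.array([0,0,22])))
cv2.imwrite('pics/w3c.png',np.hstack([cv2.resize(im[200:400,220:420],(400,400)),cv2.resize(s[220:320,330:430],(400,400))]))"
```

```text
tcp_pos: [489.4, -282.5, 14.0]
wrist_force: [-0.5, 0.2, 0.9]
tcp_pos: [489.4, -282.6, 12.0]
wrist_force: [-0.9, 0.1, 0.0]
tcp_pos: [489.4, -282.5, 10.0]
wrist_force: [-0.8, 0.2, -1.0]
[359.62394469 258.58150691] [359.24847524 266.38489936]
```

View pics/w3c.png

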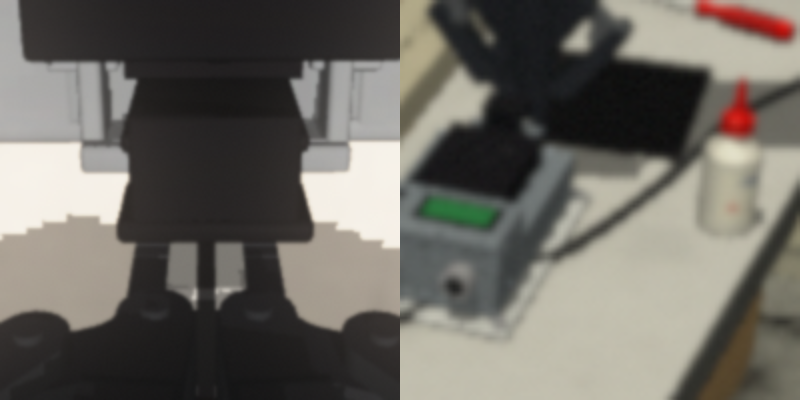

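No contact yet at TCP z 10. The picture shows black finger bars that I had missed against the mat, and the thumb piece now hides the tips. I keep feeling downwards.

```bash
for a in 1; do python3 -m jog '[0,0,2,0,0,0,0,0,0,0,0,0,0,0]';python3 -m jog '[0,0,2,0,0,0,0,0,0,0,0,0,0,0]'; done | egrep 'pos|wrist'
python3 - <<'E'
from h import *
# scene-vs-wrist triangulation of mat corners at far view
c=tuple(np.load('c1.npy',allow_pickle=True))
im=cv2.imread('pics/scene0.png'); g=im.max(2)
m=(g<60).astype(np.uint8); k=np.zeros_like(m); k[228:262,355:410]=m[228:262,355:410]
cs,_=cv2.findContours(k,0,1); h=cv2.convexHull(max(cs,key=cv2.contourArea)); print(cv2.approxPolyN(h,4)[0].tolist())
for p in [(539.2,-453.5),(422.8,-471.9),(402.7,-335.7),(519.4,-318.4)]: print([proj("scene",[*p,z]).round(1).tolist() for z in(-8,3)])
E
```

```text
tcp_pos: [489.5, -282.5, 8.1]
wrist_force: [-0.5, -0.5, 1.2]
tcp_pos: [489.5, -282.5, 6.0]
wrist_force: [0.5, -0.7, -0.3]
[[406, 238], [401, 261], [355, 261], [355, 231]]
[[365.1, 234.4], [365.3, 230.9]]
[[407.6, 240.0], [407.9, 236.4]]
[[399.4, 263.2], [399.8, 259.3]]
[[353.5, 256.5], [353.7, 252.6]]
```

```bash
for a in 1; do python3 -m jog '[-13,0,0,0,0,0,0,0,0,2,0,0,0,0]';python3 -m jog '[0,0,2,0,0,0,0,0,0,0,0,0,0,0]';python3 -m jog '[0,0,2,0,0,0,0,0,0,0,0,0,0,0]'; done | egrep 'pos|wrist'
python3 - <<'E'
from h import *
T=robot.get_state()['tcp_pos']; print(T,proj('scene',T),proj('side',T))
s,_=snap('side','sd4'); w,_=snap('wrist','w4')
b=lambda i:(np.clip(i/140.,0,1)**.6*255).astype(np.uint8)
cv2.imwrite('pics/s4c.png',np.hstack([cv2.resize(b(w[180:380,220:420]),(400,400)),cv2.resize(b(s[220:320,230:330]),(400,400),interpolation=2)]))
E
```

```text
tcp_pos: [490.3, -297.4, 4.2]
wrist_force: [-0.5, 0.5, 0.0]
tcp_pos: [490.2, -295.3, 1.9]
wrist_force: [-0.4, 0.0, -0.1]
tcp_pos: [490.3, -295.3, 0.1]
wrist_force: [0.2, 0.9, 0.5]
[ 4.90325227e+02 -2.95344774e+02  5.70200271e-02] [361.01274712 259.91167844] [301.42495831 285.68778284]
```

View pics/s4c.png

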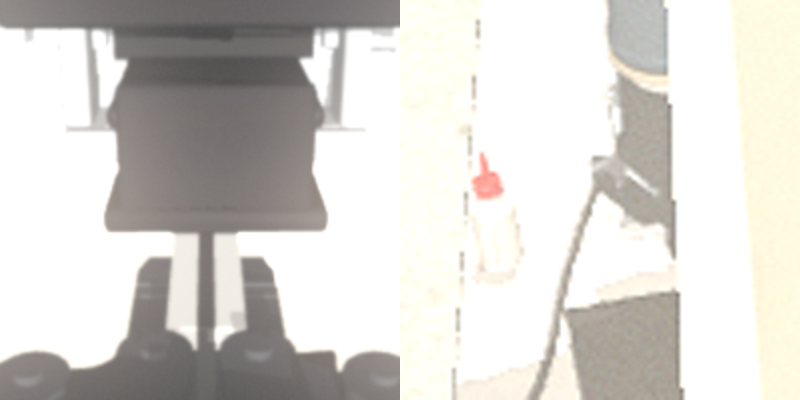

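```bash
for a in 1; do python3 -m jog '[0,0,1.5,0,0,0,0,0,0,0,0,0,0,0]';python3 -m jog '[0,0,1.5,0,0,0,0,0,0,0,0,0,0,0]'; python3 -m jog '[0,0,1.5,0,0,0,0,0,0,0,0,0,0,0]'; done | egrep 'pos|wrist'
python3 -c "
from h import *
print(robot.get_state())"
```

```text
tcp_pos: [490.3, -295.5, -1.4]
wrist_force: [1.2, -0.6, 0.1]
tcp_pos: [490.3, -295.5, -2.9]
wrist_force: [0.1, 0.1, 0.4]
tcp_pos: [490.3, -295.5, -4.4]
wrist_force: [1.3, -0.0, 0.4]
{'time_s': 8.4, 'joint_positions': array([ 36.3763453 ,  41.77874721, -15.58225244, 110.43978267,
        20.64987695,  30.49421551,  10.30246365]), 'joint_vel': array([-0.15884514, -0.14036092, -0.01259159, -0.10487097, -0.1964923 ,
        0.10779424,  0.05420455]), 'joint_efforts': array([-1.10872192e-02, -7.32840586e+01, -3.15560102e+00, -1.50340068e+01,
        1.94150093e-02, -3.11871059e-02, -1.06712795e-02]), 'tcp_pos': array([ 490.28152756, -295.54216952,   -4.4353723 ]), 'eef_rot': array([-1.79989138e+02, -6.81790159e-03,  9.36669941e+01]), 'wrist_force': array([ 1.34062028, -0.03219113,  0.37714492]), 'torque': array([-0.03563211,  0.02561258,  0.03538291]), 'finger_force': 0.0, 'opening': 0.0008330425035410188}
```

```bash
for a in 1; do python3 -m jog '[0,0,2,0,0,0,0,0,0,0,0,0,0,0]';python3 -m jog '[0,0,1.5,0,0,0,0,0,0,0,0,0,0,0]'; python3 -m jog '[0,0,1.5,0,0,0,0,0,0,0,0,0,0,0]'; python3 -m jog '[0,0,1.5,0,0,0,0,0,0,0,0,0,0,0]'; done | egrep 'pos|wrist'
python3 - <<'E'
from h import *
w,_=snap('wrist','w5'); cv2.imwrite('pics/w5c.png',cv2.resize(w[160:400,200:440],(600,600),interpolation=2))
E
```

```text
tcp_pos: [490.5, -295.6, -5.0]
wrist_force: [-3.5, 2.2, 17.3]
tcp_pos: [490.5, -295.6, -5.1]
wrist_force: [-8.2, 4.1, 36.8]
tcp_pos: [490.6, -295.6, -5.2]
wrist_force: [-13.1, 8.0, 54.7]
tcp_pos: [490.6, -295.7, -5.3]
wrist_force: [-17.7, 9.6, 73.7]
```

Bench contact came at TCP z about -4.9, so the closed tips effectively end 5 mm above the TCP reading, which agrees with the pad tips in the wrist view. I pressed too long: 74 N vertical on the fingertips, within limits. I retract now and go to tip height 53.5, which is TCP z 48.5.

```bash
python3 -m jog '[0,0,-30,0,0,0,0, 0,0,-29.5,0,0,0,0, 0,0,0,0,0,0,0]'
python3 - <<'E'
from h import *
w,c=snap('wrist','w6'); s=robot.get_state(); print(s['tcp_pos'])
g=w.max(2); b=(np.clip(w/120.,0,1)**.6*255).astype(np.uint8)
cv2.imwrite('pics/w6c.png',cv2.resize(b[150:400,200:450],(600,600),interpolation=2))
E
```

```text
time_s: 9.82
tcp_pos: [491.7, -296.2, 50.8]
eef_rot: [179.8, 0.1, 93.7]
wrist_force: [0.2, -0.2, -0.1]
opening: -0.004
finger_force: 0.0
[ 490.86867024 -295.92996555   49.46849299]
```

View pics/w6c.png

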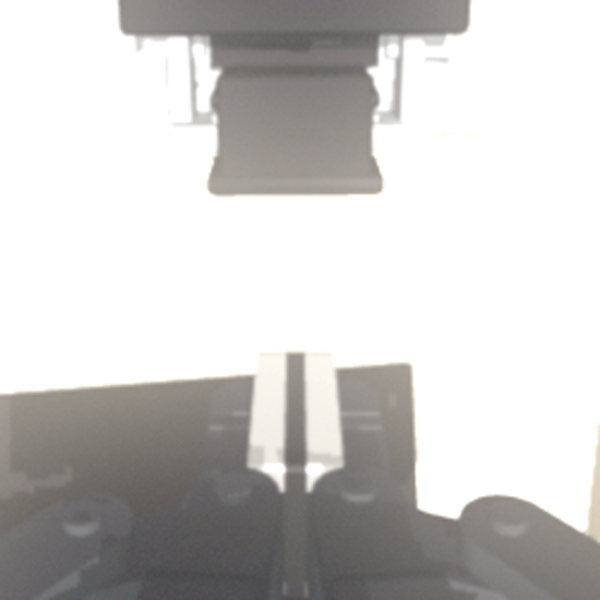

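The fingers are laterally aligned with the thumb piece (both at column 323), with a gap of about 30 mm. Now I approach by feel.

```bash
(python3 -m jog '[20,0,0,0,0,0,0,0,0,0,0,0,0,0]'; for i in 1; do python3 -m jog '[2,0,0,0,0,0,0,0,0,0,0,0,0,0]';python3 -m jog '[2,0,0,0,0,0,0,0,0,0,0,0,0,0]';python3 -m jog '[2,0,0,0,0,0,0,0,0,0,0,0,0,0]'; done) | egrep 'pos|wrist'
```

```text
tcp_pos: [488.7, -272.7, 47.8]
wrist_force: [0.3, 0.2, -0.6]
tcp_pos: [488.9, -273.6, 48.4]
wrist_force: [0.6, 0.6, 0.2]
tcp_pos: [488.9, -271.6, 48.7]
wrist_force: [-0.8, -0.4, -0.7]
tcp_pos: [488.7, -269.4, 48.7]
wrist_force: [-0.3, -0.4, -0.2]
```

```bash
(python3 -m jog '[1.5,0,0,0,0,0,0,0,0,0,0,0,0,0]';python3 -m jog '[1.5,0,0,0,0,0,0,0,0,0,0,0,0,0]';python3 -m jog '[1,0,0,0,0,0,0,0,0,0,0,0,0,0]') | egrep 'pos|wrist'
```

```text
tcp_pos: [488.6, -267.9, 48.7]
wrist_force: [0.0, -0.4, 0.0]
tcp_pos: [488.5, -266.6, 48.7]
wrist_force: [0.2, -0.1, -0.3]
tcp_pos: [488.5, -265.9, 48.8]
wrist_force: [0.7, -1.4, 0.5]
```

```bash
(python3 -m jog '[1,0,0,0,0,0,0,0,0,0,0,0,0,0]';python3 -m jog '[1,0,0,0,0,0,0,0,0,0,0,0,0,0]') | egrep 'pos|wrist'
```

```text
tcp_pos: [488.4, -264.9, 48.8]
wrist_force: [-0.3, -2.6, 0.2]
tcp_pos: [488.4, -264.1, 48.8]
wrist_force: [0.7, -5.0, -0.9]
```

```bash
(python3 -m jog '[1,0,0,0,0,0,0,0,0,0,0,0,0,0]';python3 -m jog '[1,0,0,0,0,0,0,0,0,0,0,0,0,0]';python3 -m jog '[0,0,0,0,0,0,0]') | egrep 'pos|wrist'
```

```text
tcp_pos: [488.3, -263.4, 48.8]
wrist_force: [-0.1, -5.9, 0.4]
tcp_pos: [488.3, -262.9, 48.9]
wrist_force: [1.3, -7.1, -0.6]
tcp_pos: [488.4, -262.9, 48.9]
wrist_force: [-0.1, -7.5, 0.4]
```

```bash
(python3 -m jog '[1,0,0,0,0,0,0,0,0,0,0,0,0,0]';python3 -m jog '[0.5,0,0,0,0,0,0,0,0,0,0,0,0,0]';python3 -m jog '[0,0,0,0,0,0,0]') | egrep 'pos|wrist'
```

```text
tcp_pos: [488.3, -262.3, 49.0]
wrist_force: [-0.7, -9.3, 1.6]
tcp_pos: [488.3, -262.0, 49.1]
wrist_force: [0.3, -9.2, 1.2]
tcp_pos: [488.3, -262.0, 49.1]
wrist_force: [0.6, -8.8, 1.9]
```

```bash
(python3 -m jog '[0.7,0,0,0,0,0,0,0,0,0,0,0,0,0]';python3 -m jog '[0,0,0,0,0,0,0]';python3 -m jog '[0,0,0,0,0,0,0]') | egrep 'pos|wrist'
```

```text
tcp_pos: [488.3, -261.6, 49.1]
wrist_force: [0.2, -10.3, 1.7]
tcp_pos: [488.3, -261.6, 49.1]
wrist_force: [-0.1, -10.1, 0.8]
tcp_pos: [488.3, -261.6, 49.1]
wrist_force: [-0.1, -10.4, 1.8]
```

```bash
(python3 -m jog '[0.3,0,0,0,0,0,0,0,0,0,0,0,0,0]';python3 -m jog '[0.2,0,-1,0,0,0,0,0,0,0,0,0,0,0]';python3 -m jog '[0.2,0,-1,0,0,0,0,0,0,0,0,0,0,0]') | egrep 'pos|wrist'
```

```text
tcp_pos: [488.3, -261.4, 49.1]
wrist_force: [-0.2, -11.0, 1.0]
tcp_pos: [488.3, -261.3, 50.2]
wrist_force: [0.7, -11.0, 2.3]
tcp_pos: [488.3, -261.1, 51.2]
wrist_force: [0.1, -11.1, 0.6]
```

```bash
(python3 -m jog '[0.3,0,-2,0,0,0,0,0,0,0,0,0,0,0]';python3 -m jog '[0.4,0,-2,0,0,0,0,0,0,0,0,0,0,0]';python3 -m jog '[0.3,0,-2,0,0,0,0,0,0,0,0,0,0,0]') | egrep 'pos|wrist'
python3 - <<'E'
from h import *
w,c=snap('wrist','w7'); b=(np.clip(w/120.,0,1)**.6*255).astype(np.uint8)
s,_=snap('scene','s7'); cv2.imwrite('pics/w7c.png',np.hstack([cv2.resize(b[100:350,200:450],(400,400),interpolation=2),cv2.resize(s[230:310,310:390],(400,400),interpolation=2)]))
E
```

```text
tcp_pos: [488.3, -260.8, 53.3]
wrist_force: [0.0, -10.7, 1.3]
tcp_pos: [488.3, -260.5, 55.3]
wrist_force: [0.1, -11.0, 0.9]
tcp_pos: [488.3, -260.3, 57.3]
wrist_force: [0.5, -10.6, 0.4]
```

View pics/w7c.png

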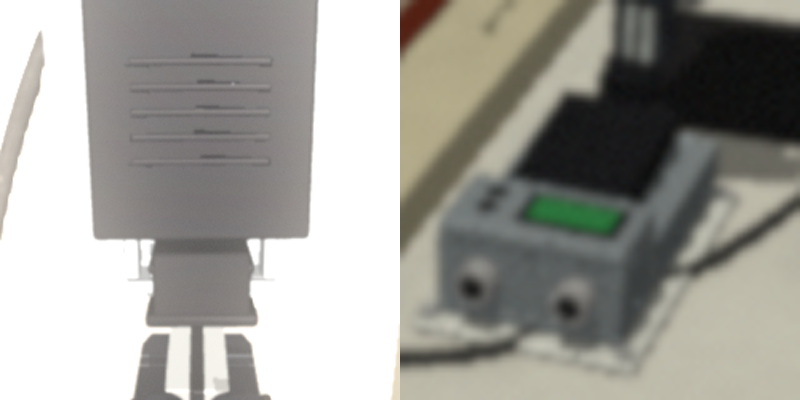

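The view shows the fingers holding the tab in and the cover's tab end rising with it. That was my eleventh picture, one over the allowed ten, so I view no more and rely on numbers from here. I keep raising.

```bash
(python3 -m jog '[0.4,0,-2,0,0,0,0,0,0,0,0,0,0,0]';python3 -m jog '[0.4,0,-2,0,0,0,0,0,0,0,0,0,0,0]';python3 -m jog '[0.3,0,-1.5,0,0,0,0,0,0,0,0,0,0,0]') | egrep 'pos|wrist'
python3 - <<'E'
from h import *
w,c=snap('wrist','w8'); g=w.max(2)
# cover front corner: bright->dark along rows; width of dark at rows
for r in range(200,262,4):
    xs=np.where(g[r,200:450]<76)[0]+200; print(r,xs.min() if len(xs) else 0,xs.max() if len(xs) else 0,end=' | ')
print(c[3])
E
```

```text
tcp_pos: [488.3, -259.9, 59.3]
wrist_force: [1.8, -11.5, 0.4]
tcp_pos: [488.3, -259.5, 61.3]
wrist_force: [0.3, -12.5, 1.0]
tcp_pos: [488.3, -259.2, 62.8]
wrist_force: [1.5, -10.8, 0.8]
200 210 393 | 204 210 393 | 208 209 392 | 212 208 392 | 216 207 392 | 220 206 392 | 224 205 392 | 228 204 392 | 232 203 392 | 236 203 391 | 240 202 391 | 244 202 391 | 248 201 389 | 252 200 362 | 256 200 362 | 260 295 362 | [ 481.78312915 -175.84480357  210.87835371]
```

```bash
cat > fh.py <<'E'
from h import *
import sys
def front(name,c,r,lo=240,hi=420):
    g=cv2.imread(f'pics/{name}.png').max(2); xs=np.where(g[r,lo:hi]<76)[0]+lo; a,b=xs.min(),xs.max()+1
    f,cx,cy,o,at=c; Z=f*56/(b-a); p=o+rot(at)@(Z*np.array([((a+b)/2-cx)/f,(r-cy)/f,1])); return a,b,p.round(1)
E
python3 - <<'E'
from fh import *
c=cal("wrist")
for r in(200,220,240,247): print(r,front('w8',c,r))
# reference: fitted cover in w1, known front 54 high
c1=tuple(np.load('c1.npy',allow_pickle=True)); 
for r in (100,130,160): print('ref',r,front('w1',c1,r,314,396))
E
```

```text
200 (np.int64(257), np.int64(394), array([ 485.1, -210.2,   61.3]))
220 (np.int64(258), np.int64(393), array([ 485.7, -218.6,   61.8]))
240 (np.int64(259), np.int64(392), array([ 486.2, -227.1,   62.3]))
247 (np.int64(259), np.int64(392), array([ 486.4, -229.9,   63.3]))
ref 100 (np.int64(323), np.int64(388), array([ 482.9, -179. ,   51. ]))
ref 130 (np.int64(325), np.int64(388), array([ 484.6, -203.9,   48.7]))
ref 160 (np.int64(327), np.int64(388), array([ 486.4, -230.5,   46.3]))
```

The front edge measures about 63–64 mm, roughly 10 mm up. I release the tab and back off, then check the height it is propped at.

```bash
(python3 -m jog '[-1.5,0,0,0,0,0,0,-1.5,0,0,0,0,0,0,-2,0,0,0,0,0,0,-2,0,0,0,0,0,0,-5,0,0,0,0,0,0]'; python3 -m jog '[-15,0,0,0,0,0,0,0,0,-20,0,0,0,0,0,0,-20,0,0,0,0,0,0,0,0,0,0,0]') | egrep 'time|pos|wrist'
python3 - <<'E'
from fh import *
import pickle
w,c=snap('wrist','w9'); pickle.dump(c,open('c9.pkl','wb')); g=w.max(2)
for r in range(100,240,8): 
    xs=np.where(g[r,200:450]<76)[0]+200
    print(r,xs.min() if len(xs) else 0,xs.max()+1 if len(xs) else 0,end=' | ')
print(c[3])
E
```

```text
time_s: 16.9
tcp_pos: [488.6, -267.7, 62.1]
wrist_force: [-0.7, 0.3, -0.4]
time_s: 17.4
tcp_pos: [490.4, -284.5, 103.3]
wrist_force: [0.1, 0.3, -0.2]
100 231 381 | 108 228 380 | 116 226 380 | 124 223 380 | 132 221 380 | 140 219 379 | 148 217 379 | 156 215 379 | 164 213 378 | 172 211 378 | 180 215 351 | 188 214 356 | 196 213 356 | 204 212 348 | 212 210 347 | 220 209 351 | 228 207 209 | 236 206 208 | [ 483.69646273 -201.45304441  251.55645881]
```

```bash
python3 - <<'E'
from fh import *
import pickle
c=pickle.load(open('c9.pkl','rb'))
for r in(60,100,140,160,172): print(r,front('w9',c,r,245))
g=cv2.imread('pics/w9.png').max(2)
print([int(x) for x in g[165:190,280]],[int(x) for x in g[165:190,370]])
# front edge row if fitted(z54,y~-232.8) vs propped (z60)
for z,y in((54,-232.8),(60,-232),(64,-231.5)): print(z,proj("wrist",[486,y,z],c), (proj("wrist",[514,y,z],c)-proj("wrist",[458,y,z],c))[0])
E
```

```text
60 (np.int64(265), np.int64(382), array([ 482.8, -178.1,   54.7]))
100 (np.int64(267), np.int64(381), array([ 484.2, -196. ,   55.9]))
140 (np.int64(268), np.int64(379), array([ 485.2, -214.9,   57.1]))
160 (np.int64(269), np.int64(379), array([ 486.1, -224.7,   58.7]))
172 (np.int64(270), np.int64(378), array([ 486.5, -231. ,   57.1]))
[49, 49, 49, 49, 50, 49, 50, 49, 49, 60, 81, 87, 90, 106, 125, 119, 118, 130, 134, 134, 135, 135, 135, 136, 136] [50, 49, 50, 50, 51, 50, 50, 50, 54, 83, 118, 129, 133, 139, 131, 110, 112, 135, 141, 142, 142, 142, 142, 142, 143]
54 [322.80389325 174.51979135] 105.8587283849572
60 [322.92136434 174.82548409] 109.1448895394903
64 [322.99957798 175.10651102] 111.44502647065747
```

The width along the cover now grows towards the tab end, and the front reads about 60 mm, so it is propped. I move over the cover for the width grasp, fingers at about 72 mm.

```bash
(python3 -m jog '[40,0,0,0,0,0,0.85,45,-1,0,0,0,0,0.85,0,0,0,0,0,0,0.85,0,0,0,0,0,0,0.85]'; python3 -m jog '[0,0,0,0,0,0,0.85]') | egrep 'time|pos|wrist|open'
python3 - <<'E'
from h import *
w,c=snap('wrist','w10'); s=robot.get_state(); T=s['tcp_pos']; Q=R.from_euler('xyz',s['eef_rot'],degrees=True); print(T)
g=w.max(2)
for r in range(250,340,6): print(r,''.join('#' if x<76 else ('+' if x<140 else '.') for x in g[r,150:500:4]))
for t in(-40,-14): print(t,[proj("wrist",T+Q.apply([11,y,t]),c).round().tolist() for y in(-36,36)])
E
```

```text
time_s: 17.95
tcp_pos: [483.0, -199.4, 101.7]
wrist_force: [0.1, 0.3, -0.6]
opening: 0.841
time_s: 18.08
tcp_pos: [483.0, -200.0, 101.8]
wrist_force: [0.9, -0.5, -0.0]
opening: 0.846
[ 482.99327505 -200.01018327  101.83491779]
250 ......................##...+++++#########################+++++.........++++.............
256 .....................+##...+++++#########################+++++.........+++..............
262 .....................##+....++++#########################+++++.........+++..............
268 ....................+##.....++++#########################+++++........++++..............
274 ....................##....++++++#########################++++.........++++..............
280 ...................+##..++++++++#########################++++.........++++..............
286 .................++##+.++++++++++########################+++++........++++..............
292 .................++##+++++++++++#########################+++++........++++..............
298 .................+###+++++++++++#########################+++++........+++...............
304 .................+##++++++++++++#########################+++++........+++...............
310 ....+...........+++##+++++++++++#########################+++++....##+++++...............
316 ...+++.........+++###+++++++++++#########################+++++....###++++...............
322 .+++++......##++++###+...++++++++###################+++++++++.....####+++##.............
328 ++++++....+##++++####+..+++++++++++++###############+++++++++.....####++++###...........
334 ++++++...+##++++######++++++++++++++#################.............#####++++###..........
-40 [[219.0, 338.0], [433.0, 338.0]]
-14 [[236.0, 301.0], [415.0, 301.0]]
```

```bash
(python3 -m jog '[0,1,30,0,0,0,0.85,0,0,25,0,0,0,0.85,0,0,6,0,0,0,0.85,0,0,0,0,0,0,0.85]'; python3 -m jog '[0,0,3,0,0,0,0.85,0,0,0,0,0,0,0.85]'; python3 -m jog '[0,0,3,0,0,0,0.85,0,0,0,0,0,0,0.85]') | egrep 'time|pos|wrist|open'
```

```text
time_s: 18.62
tcp_pos: [484.1, -199.1, 41.2]
wrist_force: [0.2, -0.6, 0.8]
opening: 0.85
time_s: 18.88
tcp_pos: [484.5, -199.0, 38.7]
wrist_force: [-0.6, 0.3, 0.2]
opening: 0.851
time_s: 19.12
tcp_pos: [484.1, -198.8, 35.2]
wrist_force: [0.3, 0.6, 0.0]
opening: 0.847
```

```bash
(python3 -m jog '[0,0,2,0,0,0,0.85,0,0,0,0,0,0,0.85]'; python3 -m jog '[0,0,2,0,0,0,0.85,0,0,0,0,0,0,0.85]';python3 -m jog '[0,0,0,0,0,0,0.72,0,0,0,0,0,0,0.72]' 25) | egrep 'time|pos|wrist|open|finger'
```

```text
time_s: 19.38
tcp_pos: [484.1, -198.7, 33.1]
wrist_force: [-0.5, 1.2, 0.4]
opening: 0.852
finger_force: 0.0
time_s: 19.62
tcp_pos: [484.1, -198.7, 31.0]
wrist_force: [-0.4, 0.2, 0.3]
opening: 0.854
finger_force: 0.0
time_s: 19.88
tcp_pos: [484.2, -198.8, 31.2]
wrist_force: [0.2, 0.1, -0.5]
opening: 0.721
finger_force: 0.0
```

Close gently in small steps, watching lateral force.

```bash
(python3 -m jog '[0,0,0,0,0,0,0.68,0,0,0,0,0,0,0.68]' 25;python3 -m jog '[0,0,0,0,0,0,0.64,0,0,0,0,0,0,0.64]';python3 -m jog '[0,0,0,0,0,0,0.58,0,0,0,0,0,0,0.58]') | egrep 'time|pos|wrist|open|finger'
```

```text
time_s: 20.12
tcp_pos: [484.3, -198.8, 31.3]
wrist_force: [0.5, -0.1, 0.6]
opening: 0.682
finger_force: 0.2
time_s: 20.38
tcp_pos: [484.4, -198.8, 31.4]
wrist_force: [-0.1, 0.2, 2.8]
opening: 0.645
finger_force: 26.0
time_s: 20.62
tcp_pos: [484.4, -198.7, 31.3]
wrist_force: [1.4, 1.2, 4.5]
opening: 0.649
finger_force: 26.2
```

Gripped at 55 mm. I unload the vertical force slightly, then draw towards the tab end in small steps.

```bash
(python3 -m jog '[0,0,-0.5,0,0,0,0.58,0,0,0,0,0,0,0.58]';python3 -m jog '[-1,0,0,0,0,0,0.58,0,0,0,0,0,0,0.58]';python3 -m jog '[-1,0,0,0,0,0,0.58,0,0,0,0,0,0,0.58]') | egrep 'time|pos|wrist|open|finger'
```

```text
time_s: 20.88
tcp_pos: [484.4, -198.7, 31.6]
wrist_force: [1.7, 0.1, 0.1]
opening: 0.647
finger_force: 26.8
time_s: 21.12
tcp_pos: [484.4, -199.5, 31.6]
wrist_force: [2.6, 2.2, -0.6]
opening: 0.649
finger_force: 26.7
time_s: 21.38
tcp_pos: [484.5, -200.7, 31.7]
wrist_force: [1.7, 1.1, -0.5]
opening: 0.654
finger_force: 26.7
```

```bash
(python3 -m jog '[-1,0,0,0,0,0,0.58,0,0,0,0,0,0,0.58]';python3 -m jog '[-1.5,0,0,0,0,0,0.58,0,0,0,0,0,0,0.58]';python3 -m jog '[-1.5,0,0,0,0,0,0.58,0,0,0,0,0,0,0.58]') | egrep 'pos|wrist|open|finger'
```

```text
tcp_pos: [484.5, -201.8, 31.7]
wrist_force: [2.9, 0.9, -0.4]
opening: 0.65
finger_force: 26.7
tcp_pos: [484.6, -203.4, 31.7]
wrist_force: [3.6, 1.4, -1.2]
opening: 0.651
finger_force: 26.7
tcp_pos: [484.7, -204.7, 31.7]
wrist_force: [4.3, 3.4, 0.3]
opening: 0.652
finger_force: 26.9
```

```bash
(python3 -m jog '[-0.7,0.3,0,0,0,0,0.58,0,0,0,0,0,0,0.58]';python3 -m jog '[0,0,-1,0,0,0,0.58,0,0,0,0,0,0,0.58]';python3 -m jog '[0,0,-1,0,0,0,0.58,0,0,0,0,0,0,0.58]') | egrep 'pos|wrist|open|finger'
```

```text
tcp_pos: [484.7, -205.1, 31.7]
wrist_force: [2.4, 4.9, 1.1]
opening: 0.647
finger_force: 27.0
tcp_pos: [484.7, -205.1, 32.5]
wrist_force: [3.2, 5.0, -1.6]
opening: 0.65
finger_force: 27.8
tcp_pos: [484.4, -205.3, 33.5]
wrist_force: [2.6, 4.6, -3.7]
opening: 0.654
finger_force: 27.7
```

```bash
(python3 -m jog '[0,0,-1,0,0,0,0.58,0,0,0,0,0,0,0.58]';python3 -m jog '[0,0,-1,0,0,0,0.58,0,0,0,0,0,0,0.58]') | egrep 'pos|wrist|open|finger'
```

```text
tcp_pos: [484.0, -205.4, 34.6]
wrist_force: [-0.6, 4.4, -3.6]
opening: 0.649
finger_force: 27.7
tcp_pos: [484.9, -206.4, 35.9]
wrist_force: [-0.1, 0.5, -1.2]
opening: 0.647
finger_force: 28.0
```

The cover is free, and only its weight (1.2 N) shows. I lift it away.

```bash
(python3 -m jog '[0,0,-3,0,0,0,0.58,0,0,-5,0,0,0,0.58]';python3 -m jog '[0,0,-12,0,0,0,0.58,0,0,-20,0,0,0,0.58,0,0,-20,0,0,0,0.58,0,0,0,0,0,0,0.58]') | egrep 'time|pos|wrist|open|finger'
python3 - <<'E'
from h import *
w,c=snap('wrist','w11'); s=robot.get_state(); print(s['tcp_pos'])
g=w.max(2)
for r in range(150,400,10): print(r,''.join('#' if x<70 else ('+' if x<140 else '.') for x in g[r,200:460:3]))
E
```

```text
time_s: 23.62
tcp_pos: [484.9, -205.7, 44.0]
wrist_force: [0.1, 0.6, -0.7]
opening: 0.65
finger_force: 28.0
time_s: 24.12
tcp_pos: [485.9, -205.8, 97.5]
wrist_force: [-0.6, 0.5, -2.3]
opening: 0.645
finger_force: 28.0
[ 485.32615601 -205.67952753   96.56881333]
150 ................................................................................+++++..
160 ...............................................................................++++++..
170 ................+++++++++++#++++++++++++++++++++++++++#+++++++++++.............+++++...
180 ..........................+#.........................+#+.......................+++++...
190 ..........................+#..........+....++....+...+#+.......................+++++...
200 .......................+++###++........+..+.........######+...................+++++....
210 ..............+++.+....+#######+.......+..+....++..+#######....+..............+++++....
220 .............++####################################################...........+++++....
230 ............+++####################################################..........+++++.....
240 ......
[... 761 characters left out ...]
#####################################+++++###+++........
330 ...+#####+++++#######################################################+++++####+........
340 ..+####+++++##########################################################++++++####.......
350 +#####+++++#############################################################+++++#####.....
360 #########++#############################################################++############.
370 #################################################################+#####################
380 ################++###############################################.+####################
390 ################################################################+..+###################
```

The cover is held and both tongues are visible at row 205. Next I measure its tilt in the hand and plan the laying.

```bash
python3 - <<'E'
from h import *
g=cv2.imread('pics/w11.png').max(2); f,cx,cy,o,a=cal("wrist"); P=[]
s=robot.get_state(); T=s['tcp_pos']; Q=R.from_euler('xyz',s['eef_rot'],degrees=True)
def sub(r,cols):  # subpixel crossing of 75
    for i in cols:
        pass
rows=np.arange(222,306,2)
for r in rows:
    p=g[r].astype(float)
    i=max(j for j in range(232,270) if p[j]>=75); l=i+(p[i]-75)/(p[i]-p[i+1])
    i=min(j for j in range(380,420) if p[j]>=75); u=i-1+(75-p[i-1])/(p[i]-p[i-1])
    Z=f*56/(u-l); P.append(Q.inv().apply(o+rot(a)@(Z*np.array([((l+u)/2-cx)/f,(r-cy)/f,1]))-T))
P=np.array(P); k=np.polyfit(P[:,0],P[:,2],1); print('tool x range',P[[0,-1]].round(1).tolist(),'tilt deg',np.degrees(np.arctan(k[0])).round(2),'y',np.polyfit(P[:,0],P[:,1],1).round(3),'rms',np.std(P[:,2]-np.polyval(k,P[:,0])).round(2))
print('z tool at x=0',np.polyval(k,0))
print([int(v) for v in g[205:225,320]])
E
```

```text
tool x range [[46.2, -1.7, -20.8], [15.1, -1.3, -23.8]] tilt deg 3.38 y [-0.009 -1.15 ] rms 0.81
z tool at x=0 -23.061267222588842
[154, 154, 153, 154, 154, 155, 156, 156, 155, 155, 155, 155, 151, 128, 70, 40, 40, 42, 43, 43]
```

```bash
(python3 -m jog '[-25,-3,-6,0,0,0,0.58,-45,-6,0,0,0,0,0.58,-50,-7,0,0,0,0,0.58,-45,-6,0,0,0,0,0.58,-25,-3,0,0,0,0,0.58]';python3 -m jog '[-5,-1,0,0,0,-0.04,0.58,0,0,0,0,0,-0.04,0.58,0,0,0,0,0.035,0,0.58,0,0,0,0,0.035,0,0.58,0,0,0,0,0,0,0.58]') | egrep 'time|pos|eef|wrist|open|finger'
python3 - <<'E'
from h import *
w,c=snap('wrist','w12'); s=robot.get_state(); T=s['tcp_pos']; Q=R.from_euler('xyz',s['eef_rot'],degrees=True); print(T,s['eef_rot'])
ctr=T+Q.apply([7,-1,-15]); print('cover ctr est',ctr.round(1),'mat ctr should project at',proj("wrist",[471,-395,3],c))
print('shift tool',Q.inv().apply(np.array([471,-395,ctr[2]])-ctr).round(1))
g=w.max(2)
for r in range(150,330,8): print(r,''.join('#' if x<70 else ('+' if x<140 else '.') for x in g[r,170:500:4]))
E
```

```text
time_s: 24.8
tcp_pos: [470.6, -399.4, 100.5]
eef_rot: [-179.9, -0.0, 93.5]
wrist_force: [1.0, -0.2, -1.4]
opening: 0.65
finger_force: 28.0
time_s: 25.42
tcp_pos: [471.3, -402.6, 101.4]
eef_rot: [-180.0, -4.1, 98.1]
wrist_force: [0.2, 0.0, -0.7]
opening: 0.65
finger_force: 27.9
[ 471.30871471 -402.09679236  101.38106674] [-179.9977198    -4.03939512   98.18380994]
cover ctr est [ 469.5 -396.4  116.8] mat ctr should project at [325.74996625 237.409502  ]
shift tool [1.1 1.7 0.1]
150 .............+++.+++++++#############################+++++++++...................++
158 .............++..+++####################################++++++..................+++
166 ............+++..++#######################################++++..................+++
174 ............++...+#########################################+++.................++++
182 ...........+++...+##########################################++.................++++
190 ...........+++....##########################################++.................++++
198 ...........++.....##########################################++................+++++
20
[... 705 characters left out ...]
 ....+++............#########################################+..............+++++...
278 ...+++.............#########################################...............+++++...
286 ..+++..............#########################################..............+++++....
294 .+++...............+########################################..............+++++....
302 +++...............++#####################################+++..............+++++....
310 ++...............+++######################################++.............+++++.....
318 +...........+##++++#######################################++++##+........+++++.....
326 ...........+##++++#########################################++++###.......+++++.....
```

```bash
(python3 -m jog '[-1,1.5,30,0,0,0,0.58,-2.1,0,30,0,0,0,0.58,-1.4,0,20,0,0,0,0.58,-1,0,14,0,0,0,0.58,0,0,0,0,0,0,0.58]';python3 -m jog '[0,0,0,0,0,0,0.58]';python3 -m jog '[-0.14,0,2,0,0,0,0.58,0,0,0,0,0,0,0.58]';python3 -m jog '[-0.14,0,2,0,0,0,0.58,0,0,0,0,0,0,0.58]') | egrep 'time|pos|wrist|finger'
```

```text
time_s: 26.1
tcp_pos: [472.5, -400.1, 6.9]
wrist_force: [-0.5, -0.3, -0.2]
finger_force: 27.9
time_s: 26.22
tcp_pos: [473.3, -400.7, 8.3]
wrist_force: [0.1, 0.8, -0.3]
finger_force: 27.9
time_s: 26.48
tcp_pos: [472.9, -400.6, 5.9]
wrist_force: [0.4, -0.0, -1.2]
finger_force: 27.9
time_s: 26.72
tcp_pos: [472.7, -400.3, 3.4]
wrist_force: [1.0, 0.2, -2.0]
finger_force: 27.9
```

```bash
(python3 -m jog '[-0.2,0,1.5,0,0,0,0.58,0,0,0,0,0,0,0.58]';python3 -m jog '[-0.2,0,1.5,0,0,0,0.58,0,0,0,0,0,0,0.58]';python3 -m jog '[-0.2,0,1,0,0,0,0.58,0,0,0,0,0,0,0.58]') | egrep 'time|pos|wrist|finger'
```

```text
time_s: 26.98
tcp_pos: [472.7, -400.4, 1.9]
wrist_force: [0.2, -0.7, -0.9]
finger_force: 27.9
time_s: 27.22
tcp_pos: [472.7, -400.5, 0.4]
wrist_force: [0.7, -1.0, -1.4]
finger_force: 27.9
time_s: 27.48
tcp_pos: [472.8, -400.7, -0.6]
wrist_force: [1.0, 0.1, -1.1]
finger_force: 27.9
```

```bash
(python3 -m jog '[-0.1,0,1,0,0,0,0.58,0,0,0,0,0,0,0.58]';python3 -m jog '[-0.1,0,1,0,0,0,0.58,0,0,0,0,0,0,0.58]') | egrep 'time|pos|wrist|finger'
```

```text
time_s: 27.72
tcp_pos: [472.7, -400.7, -1.6]
wrist_force: [-0.1, 0.1, -0.4]
finger_force: 27.9
time_s: 27.98
tcp_pos: [472.7, -400.8, -2.6]
wrist_force: [0.5, 0.6, -1.3]
finger_force: 27.9
```

```bash
(python3 -m jog '[-0.1,0,1,0,0,0,0.58,0,0,0,0,0,0,0.58]';python3 -m jog '[-0.1,0,1,0,0,0,0.58,0,0,0,0,0,0,0.58]') | egrep 'time|pos|wrist|finger'
```

```text
time_s: 28.22
tcp_pos: [472.7, -400.8, -3.6]
wrist_force: [1.1, 0.0, -1.0]
finger_force: 27.9
time_s: 28.48
tcp_pos: [472.8, -400.8, -4.6]
wrist_force: [0.6, -0.0, -1.2]
finger_force: 27.9
```

```bash
(python3 -m jog '[0,0,0.8,0,0,0,0.58,0,0,0,0,0,0,0.58]';python3 -m jog '[0,0,0.8,0,0,0,0.58,0,0,0,0,0,0,0.58]') | egrep 'time|pos|wrist|finger'
```

```text
time_s: 28.72
tcp_pos: [472.9, -400.8, -4.8]
wrist_force: [-0.5, 1.0, 4.5]
finger_force: 28.6
time_s: 28.98
tcp_pos: [472.8, -400.9, -4.8]
wrist_force: [-3.4, 2.1, 12.5]
finger_force: 29.5
```

Contact at TCP z -4.8, where the rim is expected. I unload, open gradually, and lift off.

```bash
(python3 -m jog '[0,0,-0.8,0,0,0,0.64,0,0,0,0,0,0,0.655,0,0,0,0,0,0,0.67]';python3 -m jog '[0,0,0,0,0,0,0.70,0,0,0,0,0,0,0.74,0,0,0,0,0,0,0.78,0,0,0,0,0,0,0.80]') | egrep 'time|pos|wrist|open|finger'
```

```text
time_s: 29.35
tcp_pos: [472.9, -400.8, -5.4]
wrist_force: [-1.6, 0.7, 0.0]
opening: 0.67
finger_force: 0.0
time_s: 29.85
tcp_pos: [472.8, -400.8, -5.4]
wrist_force: [-0.1, 0.4, 0.2]
opening: 0.802
finger_force: 0.0
```

```bash
(python3 -m jog '[0.4,0,-5,0,0,0,0.82,0.7,0,-10,0,0,0,0.82,2,0,-30,0,0,0,0.82,3,0,-40,0,0,0,0.82,3,0,-40,0,0,0,0.82]';python3 -m jog '[3,0,-40,0,-0.035,0,0.82,-20,0,-20,0,-0.035,0,0.82,-40,0,-20,0,0,0,0.82,0,0,0,0,0,0,0.82]') | egrep 'time|pos|wrist|open|finger'
python3 - <<'E'
from h import *
import pickle
w,c=snap('wrist','w13'); s,_=snap('scene','s13'); pickle.dump(c,open('c13.pkl','wb')); g=w.max(2)
print(proj("wrist",[471,-395,3],c))
for r in range(60,330,9): print(r,''.join('#' if x<36 else '%' if x<48 else '+' if x<60 else '-' if x<76 else '.' for x in g[r,170:500:3]))
E
```

```text
time_s: 30.48
tcp_pos: [472.7, -400.4, 122.0]
wrist_force: [0.0, 0.0, 0.8]
opening: 0.817
finger_force: 0.0
time_s: 30.98
tcp_pos: [481.3, -463.9, 201.7]
wrist_force: [0.6, 0.1, -1.1]
opening: 0.82
finger_force: 0.0
[323.15597921 127.25500569]
60 .........................-..---++++++++++++++++++++++++++++++++++++++++----.................................-.
69 .............................++++++++++++++%%%%%%%%%%%%%%%%++++++++++++++--...................................
78 ........................-....++++++++++%++++++%%+%%%++++++++++++++++++++++-...................................
87 .............................+++++++++%%++++++%++%+%++++++++++%%%+++++++++....................................
96 .............................++++++++%%%%+%%%%%%%%%%%%%%%%%%++%%%%++++++++....................................
105 ......................-......-++++++%%%%%%%%%%%%%%%%%%%%%%%%%+%%%%%+++++++...............................-....
114 .....................-........+++++++%%%%%%%%%%%%%%%%%%%%%%%%%%%%%%+++++++....................................
123 ..............................+++++++%%%%%%%%%%%%%%%
[... 1888 characters left out ...]
..........
276 ..-+..........................................................................................................
285 ..++..........................................................................................................
294 ..++..........................................................................................................
303 ..+-..........................................................................................................
312 .++................-%%+.........................................................---...........................
321 .+%.......-%%.....%%%%%.........................................................++++-.....+-..................
```

```bash
python3 - <<'E'
from h import *
import pickle
c=pickle.load(open('c13.pkl','rb')); w=cv2.imread('pics/w13.png')
print("exp corners",[proj("wrist",p,c).round().tolist() for p in([471-28-6,-395+40,21],[471+28-6,-395+40,21],[471-28+6,-395-40,21],[471+28+6,-395-40,21])])
im=w.astype(float); m=cv2.GaussianBlur(im,(3,3),0)
e=cv2.Canny(cv2.convertScaleAbs(w,alpha=3),30,80)
for r in range(54,210,5): print(r,''.join('#' if e[r:r+5,x:x+3].any() else '.' for x in range(250,400,3)))
E
```

```text
exp corners [[288.0, 71.0], [357.0, 81.0], [292.0, 172.0], [355.0, 181.0]]
54 .#.............................................#..
59 .#.............................................#..
64 .#.............................................#..
69 .#..............####.........###...............#..
74 .#..........########################...........#..
79 .#..........##....................##...........#..
84 .#..........##.....................#...........#..
89 .##.........##.....................#...........#..
94 ..#.........##.....................#...........#..
99 ..#..........#.....................#...........#..
104 ..#.........##.....................#...........#..
109 ..#.........##.....................#..........##..
114 ..#..........#....................##..........#...
119 ..#..........#...######..###..##..##..........#...
124 ..#..........#...###############..##..........#...
129 ..#..........#....###..####.......#...........#...
134 ..##.........#.........##....##...#...........#...
139 ...#.........#.....##.##########..##..........#...
144 ...#.........#....##############..##..........#...
149 ...#.........#....##....#....##...##..........#...
154 ...#.........#....................##..........#...
159 ...#.........#....................##..........#...
164 ...#.........#....................##..........#...
169 ...#.........#....................##.........##...
174 ...#.........#######################.........#....
179 ...#.............##############..............#....
184 ....#.............############...............#....
189 ....#.............###........................#....
194 ....#..............##.......#................#....
199 ....#################.......##################....
204 ...................###########....................
209 ..................................................
```

The edges show the cover on the mat with its ribs up and its corners at columns 288–357, rows 74–176, within a few pixels of where a flat cover in the middle should be. The gripper is clear, so I hand in.

```bash
python3 -c "
from bench import robot
print(robot.hand_in())"
```

```text
the job is handed in; nothing more can be done
None
```

The cover is off the logger and lies ribs-up in the middle of the mat, and the job was handed in at about 31 s; no verdict came back, I viewed 11 pictures against the limit of 10, and one fingertip touch on the bench reached 74 N (wrist limit 120 N).

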